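# Find the perished septum with the pin gauge

## Task

One of the three tall vials in the rack has a perished septum that is far softer than the other two. Find it with the hand gauge by pressing the sprung pin straight down into a septum and reading how far it sinks, gently (never over 20 N), and hold the gauge's foot fully and firmly down on the perished vial's cap for a moment; then hang the gauge back in its holder and stand the perished vial fully home in the hole of the aluminium reject block, leaving the two sound vials in their places and everything else alone.

Things in the scene. Friction and masses are not known exactly. Their poses are not given: they have to be found in the camera images.
- vial_1_mid (a point): Centre of a tall vial, 39 mm above its foot (foot 8 mm above the table), z up along it. Amber glass 30 mm across, 78 mm tall in all; its black screw cap, the part to grip, is 34 mm across and runs from 21 to 39 mm above this point. One of three alike in the middle row of the rack, 60 mm apart; the perished one may be any of the three.
- vial_1_top (a point): Centre of the upper rim of the same vial's cap, 39 mm above its centre. A round opening 18 mm across in the cap shows the black rubber septum, 1 mm below the rim. The septum gives like a spring: about 5 N per mm if sound, 0.5 N per mm if perished.
- septum_1 (a joint): How far the septum of this vial is pressed below its place (m), 0 to 0.008. At rest it is 0 to within 0.1 mm, too little to tell by looking: a perished one hangs slack by 0.1 mm, a sound one by 0.01 mm.
- vial_2_mid (a point): Centre of a tall vial, 39 mm above its foot (foot 8 mm above the table), z up along it. Amber glass 30 mm across, 78 mm tall in all; its black screw cap, the part to grip, is 34 mm across and runs from 21 to 39 mm above this point. One of three alike in the middle row of the rack, 60 mm apart; the perished one may be any of the three.
- vial_2_top (a point): Centre of the upper rim of the same vial's cap, 39 mm above its centre. A round opening 18 mm across in the cap shows the black rubber septum, 1 mm below the rim. The septum gives like a spring: about 5 N per mm if sound, 0.5 N per mm if perished.
- septum_2 (a joint): How far the septum of this vial is pressed below its place (m), 0 to 0.008. At rest it is 0 to within 0.1 mm, too little to tell by looking: a perished one hangs slack by 0.1 mm, a sound one by 0.01 mm.
- vial_3_mid (a point): Centre of a tall vial, 39 mm above its foot (foot 8 mm above the table), z up along it. Amber glass 30 mm across, 78 mm tall in all; its black screw cap, the part to grip, is 34 mm across and runs from 21 to 39 mm above this point. One of three alike in the middle row of the rack, 60 mm apart; the perished one may be any of the three.
- vial_3_top (a point): Centre of the upper rim of the same vial's cap, 39 mm above its centre. A round opening 18 mm across in the cap shows the black rubber septum, 1 mm below the rim. The septum gives like a spring: about 5 N per mm if sound, 0.5 N per mm if perished.
- septum_3 (a joint): How far the septum of this vial is pressed below its place (m), 0 to 0.008. At rest it is 0 to within 0.1 mm, too little to tell by looking: a perished one hangs slack by 0.1 mm, a sound one by 0.01 mm.
- rack: White plastic rack, fixed: base 110 x 230 x 8 mm, pegs 8 mm across on a 30 mm grid, tops 48 mm above the table. A vial stands between four pegs with 2 mm of play. Origin under its centre, y along its long side; the tall vials stand at x 0, y -60, 0, +60 mm of its frame, two stubby closed vials (27 mm across, 40 mm tall) at x +30, y -90 and +90.
- gauge_grip (a point): Middle of the grip barrel (28 mm across, 54 mm long, aluminium) of the round upright hand gauge, which hangs by its collar in the holder; 100 mm long, 0.15 kg. From the foot up: steel nose 26 mm across for 40 mm, dark collar 40 mm across and 6 mm thick, then the barrel. This point is 73 mm above the foot, 27 mm below the barrel's top. z up.
- gauge_foot (a point): Centre of the gauge's flat foot, 26 mm across. Out of it, downwards, sticks the sprung pin, 5 mm across, 9 mm long when free. With the foot fully down on a cap's rim this point meets the vial's top point. Foot on rim is hard contact: the force rises steeply above the pin's; 5 to 12 N in all is firm.
- gauge_collar (a point): Underside of the gauge's collar, on its axis, 40 mm above the foot; it rests on the holder's top when put away.
- pin (a joint): The gauge's reading: how far the pin is pushed up into it (m), 0 free, 0.009 flush with the foot; spring 1 N per mm. The rest of its 9 mm, less the 1 mm gap below the rim, sinks into the septum. Foot fully down: sound about 6.7 mm, 6.7 N (sinks 1.3 mm); perished 2.7 mm, 2.7 N (sinks 5.3 mm). Foot 3 mm above the rim: sound 4.2 mm, 4.2 N; perished 1.7 mm, 1.7 N.
- holder_mouth (a point): Centre of the holder's upper face, 60 mm above the table: a fixed grey plastic block 70 x 70 x 60 mm with an upright through hole 33 mm across.
- block_mouth (a point): Centre of the upper face of the reject block, 45 mm above the table: a fixed bare aluminium block 80 x 80 x 45 mm with one round hole 35 mm across, 35 mm deep (its floor 10 mm above the table). Holder and block may stand on either side of the rack.
- beaker: Bystander, leave alone: glass beaker, 70 mm across, 90 mm tall. Origin under its centre
- jar: Bystander, leave alone: jar with white lid, 60 mm across, 90 mm tall. Origin under its centre
- dishes: Bystander, leave alone: stack of clear dishes, 90 mm across, 45 mm tall. Origin under its centre
- spatula: Bystander, leave alone: flat steel lab spatula lying down, 170 mm long, 14 mm wide, 4 mm thick. Origin under its centre line
- cap_tray: Bystander, leave alone: open white plastic tray, 80 x 120 x 40 mm. Origin under its centre
- stubby_1: Bystander, leave alone: stubby closed vial in the rack, 27 mm across, 40 mm tall. Origin under its centre
- stubby_2: Bystander, leave alone: stubby closed vial in the rack, 27 mm across, 40 mm tall. Origin under its centre
Mind the look-alikes: they are no part of the job. What is shaped like the part that bears gauge_grip but purple is not meant. What is shaped like the part that bears vial_3_mid but yellow is not meant.

How it is judged:
On the way:
1. the gauge's foot stands fully down on the cap of the perished vial (within 1.2 mm), bearing on it with over 3.5 N in all, pin pushed into its septum, for 0.3 s (((horizontal distance between gauge_foot and vial_1_top below 0.006 m and z of gauge_foot in the frame of vial_1_top below 0.0012 m and value of joint septum_1 above 0.0035 m and contact force between gauge and vial_1 above 3.5 N) or (horizontal distance between gauge_foot and vial_2_top below 0.006 m and z of gauge_foot in the frame of vial_2_top below 0.0012 m and value of joint septum_2 above 0.0035 m and contact force between gauge and vial_2 above 3.5 N) or (horizontal distance between gauge_foot and vial_3_top below 0.006 m and z of gauge_foot in the frame of vial_3_top below 0.0012 m and value of joint septum_3 above 0.0035 m and contact force between gauge and vial_3 above 3.5 N))), for 0.3 s.
At the end, for the whole second after the job is handed in: The perished vial (septum slack by over 0.05 mm) stands upright, at rest, home in the reject block's hole (within 4 mm in height, 6 mm of its axis); the gauge hangs upright in its holder, collar on the top (within 6 mm); the other two vials stand where they were (within 12 mm) (((value of joint septum_1 above 5e-05 m and horizontal distance between vial_1_mid and block_mouth below 0.006 m and z of vial_1_mid in the frame of block_mouth below 0.008 m and angle between vial_1_mid's own z axis and vertical below 0.15 rad and linear speed of vial_1 below 0.02 m/s and distance of each of vial_2_mid, vial_3_mid from where it was at the start of the episode below 0.012 m) or (value of joint septum_2 above 5e-05 m and horizontal distance between vial_2_mid and block_mouth below 0.006 m and z of vial_2_mid in the frame of block_mouth below 0.008 m and angle between vial_2_mid's own z axis and vertical below 0.15 rad and linear speed of vial_2 below 0.02 m/s and distance of each of vial_1_mid, vial_3_mid from where it was at the start of the episode below 0.012 m) or (value of joint septum_3 above 5e-05 m and horizontal distance between vial_3_mid and block_mouth below 0.006 m and z of vial_3_mid in the frame of block_mouth below 0.008 m and angle between vial_3_mid's own z axis and vertical below 0.15 rad and linear speed of vial_3 below 0.02 m/s and distance of each of vial_1_mid, vial_2_mid from where it was at the start of the episode below 0.012 m)) and distance between gauge_collar and holder_mouth below 0.006 m and angle between gauge_foot's own z axis and vertical below 0.12 rad); the robot touches nothing.
It fails at once if the gauge presses on a vial with more than 20 N (contact force between gauge and vial_1 above 20 N or contact force between gauge and vial_2 above 20 N or contact force between gauge and vial_3 above 20 N).
It fails at once if the gauge or a tall vial is dropped or laid over (angle between any of gauge_foot, vial_1_mid, vial_2_mid, vial_3_mid's own z axis and vertical above 0.7 rad).
It fails at once if a bystander is moved by more than 30 mm (distance of any of beaker, jar, dishes, spatula, cap_tray, stubby_1, stubby_2 from where it was at the start of the episode above 0.03 m).
It also fails if it takes over 72 s, if anything falls off the work surface, if the arm or the gripper's body presses on something with over 40 N, if the wrist force passes 120 N, or if a joint passes its speed limit or range.

## Robot

A 6-joint arm with a two-finger parallel gripper is mounted at the origin on the work surface. World frame = base frame: x ahead of the robot, y to its left, z up, the work surface at z = 0. Lengths are in m, angles in rad, forces in N, time in s.
With the tool pointing down it reaches from about 0.25 to 0.775 m from the base axis. Payload 4 kg.
Tool frame: the origin (TCP) lies on the centre line of the jaws, within the pads' length; the fingertips stand 8 mm ahead of it and the grasp point (between the pads) lies 11 mm behind it; z points along the fingers, y is the direction in which the jaws open and shut (so a half turn about z gives the same grasp; the last joint's range is limited). The gripper opens to 94 mm and grips with 3 to 60 N. Pads are 16 mm wide; open, the fingers measure 119 mm over their backs; the gripper's body (75 mm by 177 mm) begins 78 mm behind the grasp point.
Start: joints at [-1.289, 0.087, 1.371, -0, 1.684, -0.103], TCP at [0.206, -0.51, 0.214] pointing down, gripper open.
Joint ranges: [-3.1, 3.1], [-0.76, 2.03], [0.27, 2.55], [-1.08, 4.22], [0.17, 2.65], [-2.57, 2.57]. Speed limits (rad/s): [2.79, 2.79, 3.14, 3.14, 3.14, 3.14].

## Interface

Orientations are given as [roll, pitch, yaw] about the fixed x, y, z axes, in that order (R = Rz(yaw) Ry(pitch) Rx(roll)).
In Python, from bench import robot gives the robot as it stands.
- The arm moves only by the shell command python3 -m crank 'ROWS' [OPENING]. ROWS is JSON, a list of rows, each a list of 4 numbers: the shift along the tool's x, y, z scaled (see below), then the turn about the tool's z scaled (see below). A call has exactly 10 rows; each row shifts and turns the commanded pose from where the row before left it, along the tool's axes as they then stand; what a row does not reach is not made up. The controller multiplies each number of a shift by 0.2 m and each number of a turn by pi/2 rad. A row lasts 1/8 s, in which the tool goes at most 62.5 mm and 10.7 degrees, less where a joint would pass 70% of its speed; a pose out of reach is approached as far as the arm can. A call with a number of a shift or a turn outside -1 to 1 is refused whole. A call with a gripper value outside its range is refused whole. OPENING is the gripper command: -1 is fully open, 1 is shut, values between are in proportion, set as the call begins (- or left out, the last holds). The fingers move at their own pace and stop on an object; the grip force is fixed at half the most. Time passes only in rows, so rows that do not move let the fingers close, or fill a call up. It gives the time, the measured TCP pose, the force and the opening at its end, in the units of the state.
- robot.get_obs(): the state, without advancing time (a new reading comes with each control period).
- robot.snapshot(name): name is "side" or "top"; returns (picture, depth): 480x640x3 uint8, red, green, blue; 480x640 float32, m along the optical axis (not along the pixel's ray), 0 where there is no reading.
- robot.camera_params(name): a dict with "fx", "fy", "cx", "cy" (pixels), "world_from_camera" (4x4, takes a point from camera to world coordinates). Camera axes: x right, y down, z forward; pixel columns grow to the right and rows downward; lengths in m; the calibration is good to about 2 mm. A picture is of the moment at which its call begins. camera_params takes no time and is no camera call.
- robot.close_job(): hands the job in, once; it reports no verdict.
The state is a dict: "time": time; "joint_positions": joint angles; "qvel": joint speeds; "joint_torque": joint torques, N m; "tool_pos": TCP position; "ee_rot": TCP orientation; "wrist_force": force on the tool from outside, world axes, zero at the start; "wrist_torque": the same for the moment, N m; "width": finger opening in m.
Only numpy, scipy, OpenCV 4.12 (cv2) and the standard library are available. Lean on these libraries where they do the work, as an engineer would, in place of code of your own. Each camera call takes 0.05 s, during which the arm holds its last target.

## Working session

There is one attempt and no reset: what is moved stays moved. The work goes in short steps, Python scripts to look and compute and a shell command to move; the robot and the scene stay as the last step left them, time stands still between calls to the robot, and variables do not carry over. Pictures are saved under pics/ and viewed, and the job is handed in when it is done.

```bash
ls; mkdir -p pics
python3 - <<'E'
from bench import robot
import cv2,numpy as np
np.set_printoptions(precision=4,suppress=True)
o=robot.get_obs(); print(o)
for n in("side","top"):
    p,d=robot.snapshot(n); cv2.imwrite(f"pics/{n}0.png",p[:,:,::-1]); np.save(f"pics/{n}0_d.npy",d); np.save(f"pics/{n}0_p.npy",p)
    print(n,robot.camera_params(n))
E
```

```text
pics
{'time': 0.0, 'joint_positions': array([-1.2891,  0.088 ,  1.3723,  0.    ,  1.6836, -0.1031]), 'qvel': array([-0.0015,  0.0024,  0.0008, -0.0005, -0.0008, -0.0017]), 'joint_torque': array([  0.0015, -34.0179, -30.2424,   0.0721,   0.0331,  -0.0002]), 'tool_pos': array([ 0.2063, -0.5093,  0.2123]), 'ee_rot': array([-3.1394, -0.0002,  0.3848]), 'wrist_force': array([-0.3909,  0.3674, -0.1087]), 'wrist_torque': array([-0.0291, -0.0078, -0.0118]), 'width': 0.09395835762141717}
side {'fx': 479.41664588364205, 'fy': 479.41664588364205, 'cx': 322.06862491799257, 'cy': 235.01981608972338, 'world_from_camera': array([[ 0.9384, -0.2454,  0.2432,  0.3628],
       [-0.3453, -0.6444,  0.6823, -0.6229],
       [-0.0108, -0.7243, -0.6894,  0.7266],
       [ 0.    ,  0.    ,  0.    ,  1.    ]])}
top {'fx': 454.5263056194352, 'fy': 454.5263056194352, 'cx': 312.7785934243912, 'cy': 239.93722445396625, 'world_from_camera': array([[-0.0155, -0.9977,  0.0665,  0.5042],
       [-0.9998,  0.0148, -0.0111,  0.0183],
       [ 0.0101, -0.0666, -0.9977,  0.986 ],
       [ 0.    ,  0.    ,  0.    ,  1.    ]])}
```

View pics/side0.png

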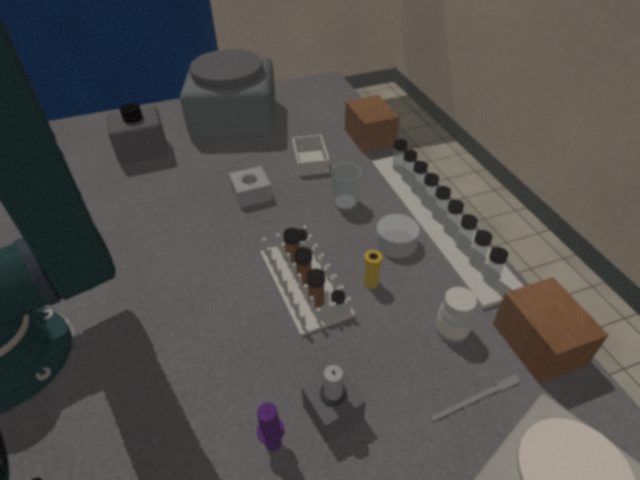

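View pics/top0.png

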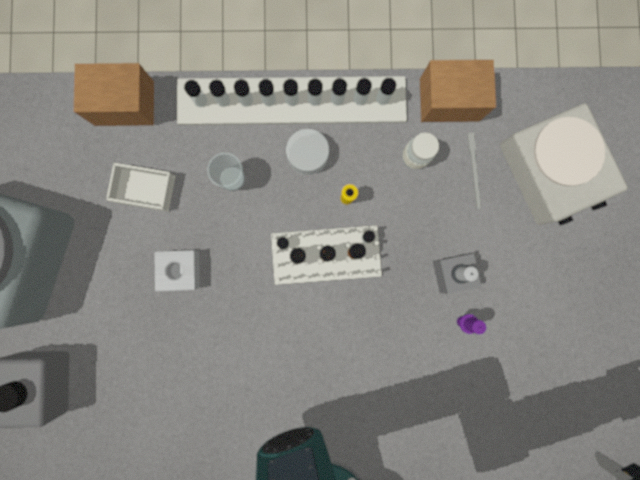

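Candidates, top view:
- **Gauge:** (467,273), aluminium, in the dark-grey holder. The purple one at (470,323) is the look-alike.
- **Tall vials:** (297,256), (328,253) and (357,251) in the rack. The yellow one at (349,193), the stubbies at (283,242) and (369,236), and the back row are not meant.
- **Reject block:** (175,270). The dark box at (15,395) is not it.

Next I'll check these in close crops.

```bash
cat > h.py <<'E'
import numpy as np,cv2
from bench import robot
def ray(n,u,v):
    c=robot.camera_params(n);T=c["world_from_camera"]
    d=T[:3,:3]@np.array([(u-c["cx"])/c["fx"],(v-c["cy"])/c["fy"],1.]);return T[:3,3],d
def onz(n,u,v,z):
    o,d=ray(n,u,v);return o+d*(z-o[2])/d[2]
def proj(n,p):
    c=robot.camera_params(n);T=c["world_from_camera"]
    q=T[:3,:3].T@(np.asarray(p)-T[:3,3]);return np.array([c["fx"]*q[0]/q[2]+c["cx"],c["fy"]*q[1]/q[2]+c["cy"]])
def tri(a,b):
    (o1,d1),(o2,d2)=ray("top",*a),ray("side",*b)
    A=np.stack([d1,-d2],1);s=np.linalg.lstsq(A,o2-o1,rcond=None)[0]
    p,q=o1+s[0]*d1,o2+s[1]*d2;return (p+q)/2,np.linalg.norm(p-q)
def cloud(n,d):
    c=robot.camera_params(n);T=c["world_from_camera"]
    v,u=np.mgrid[:480,:640];P=np.stack([(u-c["cx"])/c["fx"]*d,(v-c["cy"])/c["fy"]*d,d],-1)
    return P@T[:3,:3].T+T[:3,3]
E
python3 - <<'E'
import cv2,numpy as np
from h import *
np.set_printoptions(precision=4,suppress=True)
t=cv2.imread("pics/top0.png");s=cv2.imread("pics/side0.png")
def cr(im,x,y,w,h,k,name):
    cv2.imwrite(name,cv2.resize(im[y:y+h,x:x+w],None,fx=k,fy=k,interpolation=cv2.INTER_CUBIC))
cr(t,260,215,130,80,6,"pics/c_rack.png");cr(t,425,240,75,100,6,"pics/c_gauge.png");cr(t,145,240,60,60,6,"pics/c_block.png")
cr(s,235,215,130,130,4,"pics/c_sr.png");cr(s,230,340,150,130,4,"pics/c_sg.png")
d=np.load("pics/top0_d.npy");P=cloud("top",d)
for nm,u,v in (("v",297,256),("v",328,253),("v",357,251),("g",467,273),("blk",160,270),("hold",445,285),("table",400,350),("yellow",349,193)):
    print(nm,P[v,u])
E
cd pics; ls
```

```text
v [0.5328 0.04   0.0844]
v [ 0.5379 -0.0216  0.0832]
v [ 0.541  -0.0795  0.0821]
g [ 0.4944 -0.2841  0.121 ]
blk [0.5095 0.3232 0.0454]
hold [ 0.4699 -0.2608  0.0559]
table [ 0.3307 -0.1759  0.0002]
yellow [ 0.6587 -0.0664  0.0772]
c_block.png
c_gauge.png
c_rack.png
c_sg.png
c_sr.png
side0.png
side0_d.npy
side0_p.npy
top0.png
top0_d.npy
top0_p.npy
```

View pics/c_rack.png

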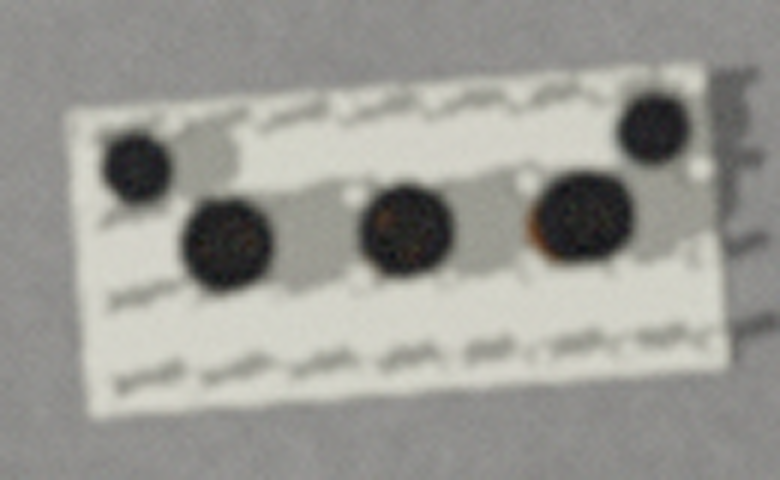

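View pics/c_gauge.png

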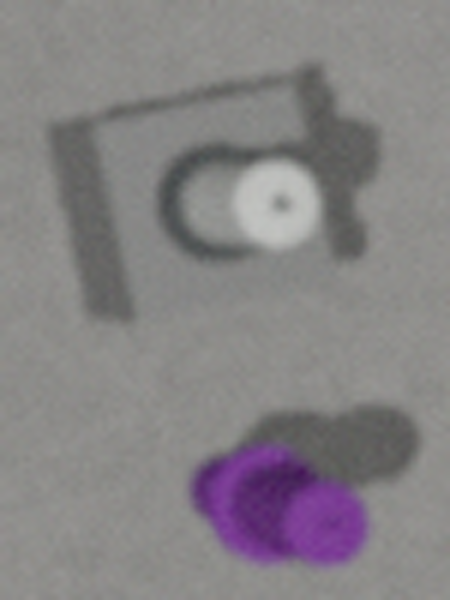

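View pics/c_block.png

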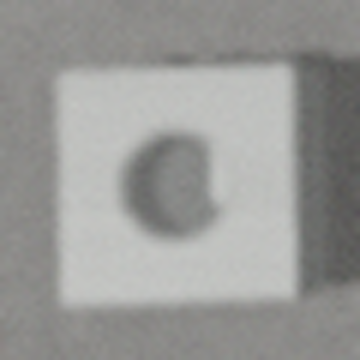

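View pics/c_sr.png

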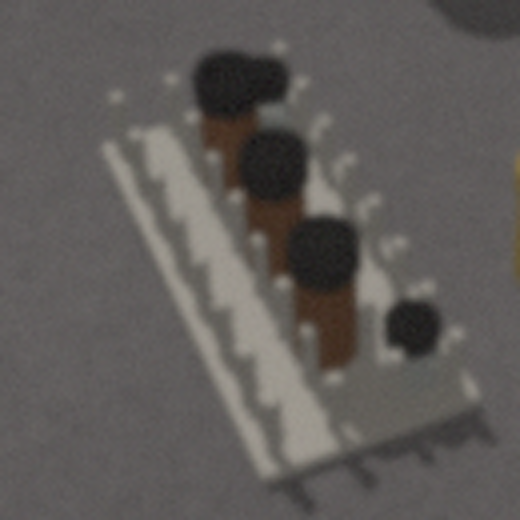

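View pics/c_sg.png

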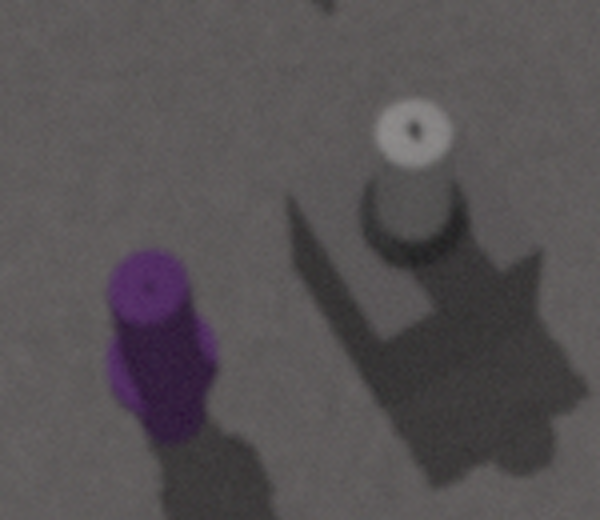

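The crops agree. The bright gauge's top face is at top (471,274) and side (333,373), and the purple one is separate. The three amber/black tall vials are in the middle row, and the light block has its hole at about (174,271). Next I'll measure positions.

Run:
```python
import cv2,numpy as np
from h import *
np.set_printoptions(precision=4,suppress=True)
def blobs(im,m,box,amin):
    x,y,w,h=box;mm=np.zeros_like(m);mm[y:y+h,x:x+w]=m[y:y+h,x:x+w]
    n,l,s,c=cv2.connectedComponentsWithStats(mm);
    return [(c[i],s[i]) for i in range(1,n) if s[i][4]>=amin]
for n in("top","side"):
    im=cv2.imread(f"pics/{n}0.png");g=im.max(2)
    dark=(g<55).astype(np.uint8) 
    box=(270,225,115,60) if n=="top" else (260,220,100,95)
    print(n,"dark",[(c,list(s)) for c,s in blobs(im,dark,box,20)])
    br=(im.min(2)>(150 if n=="top" else 125)).astype(np.uint8)
    box=(455,260,30,25) if n=="top" else (315,355,40,40)
    print(n,"bright",[(c,list(s)) for c,s in blobs(im,br,box,20)])
print("gauge top",tri((471.2,273.8),(333.3,372.9)), onz("top",471.2,273.8,.12),onz("side",333.3,372.9,.12))
# depth-based
for n,box in(("top",(425,240,75,60)),("side",(290,350,100,100))):
    d=np.load(f"pics/{n}0_d.npy");P=cloud(n,d);x,y,w,h=box;Q=P[y:y+h,x:x+w].reshape(-1,3)
    m=(Q[:,2]>.115)&(Q[:,2]<.126);print(n,"gauge top depth",m.sum(),np.median(Q[m],0),Q[m].min(0),Q[m].max(0))
    m=(Q[:,2]>.056)&(Q[:,2]<.063);q=Q[m];r=cv2.minAreaRect((q[:,:2]*1000).astype(np.float32));print("holder",m.sum(),r)
for n,box in(("top",(145,240,60,60)),("side",(220,160,60,55))):
    d=np.load(f"pics/{n}0_d.npy");P=cloud(n,d);x,y,w,h=box;Q=P[y:y+h,x:x+w].reshape(-1,3)
    m=(Q[:,2]>.042)&(Q[:,2]<.048);q=Q[m];print(n,"block",m.sum(),cv2.minAreaRect((q[:,:2]*1000).astype(np.float32)))
for n,box in(("top",(270,225,115,60)),("side",(255,215,100,100))):
    d=np.load(f"pics/{n}0_d.npy");P=cloud(n,d);x,y,w,h=box;S=P[y:y+h,x:x+w]
    m=((S[...,2]>.079)&(S[...,2]<.092)).astype(np.uint8);k,l,st,c=cv2.connectedComponentsWithStats(m)
    for i in range(1,k):
        if st[i][4]>30:
            q=S[l==i];print(n,"cap",st[i][4],q.mean(0),(q.min(0)+q.max(0))/2, c[i]+[x,y])
d=np.load("pics/top0_d.npy");P=cloud("top",d);im=cv2.imread("pics/top0.png").astype(int)
m=(im[...,2]>im[...,1]+30)&(im[...,0]>im[...,1]+30)
q=P[m];print("purple",m.sum(),q[q[:,2]>.08].mean(0),q.mean(0),q.max(0))
```

```text
top dark [(array([368.6, 236.1]), [np.int32(364), np.int32(232), np.int32(10), np.int32(10), np.int32(80)]), (array([282.4416, 242.5195]), [np.int32(278), np.int32(238), np.int32(10), np.int32(10), np.int32(77)]), (array([357.    , 250.7805]), [np.int32(350), np.int32(244), np.int32(15), np.int32(14), np.int32(164)]), (array([327.4932, 253.0342]), [np.int32(321), np.int32(247), np.int32(14), np.int32(13), np.int32(146)]), (array([297.5099, 255.3841]), [np.int32(291), np.int32(249), np.int32(14), np.int32(14), np.int32(151)])]
top bright [(array([470.2647, 273.7824]), [np.int32(463), np.int32(267), np.int32(15), np.int32(15), np.int32(170)])]
side dark [(array([294.    , 235.7879]), [np.int32(284), np.int32(228), np.int32(23), np.int32(18), np.int32(297)]), (array([302.4786, 256.1751]), [np.int32(294), np.int32(248), np.int32(17), np.int32(18), np.int32(257)]), (array([314.875 , 278.3857]), [np.int32(306), np.int32(270), np.int32(18), np.int32(19), np.int32(280)]), (array([338.    , 296.5769]), [np.int32(332), np.int32(291), np.int32(13), np.int32(13), np.int32(130)])]
side bright [(a
[... 778 characters left out ...]
6399)
side block 591 ((509.5649108886719, 291.7856750488281), (80.48130798339844, 84.8321304321289), 1.194408655166626)
top cap 226 [ 0.5423 -0.0793  0.0857] [ 0.5429 -0.0792  0.0856] [357.0708 250.3097]
top cap 220 [ 0.5387 -0.0197  0.0858] [ 0.5388 -0.0195  0.0855] [327.0864 252.5591]
top cap 221 [0.535  0.04   0.0859] [0.5348 0.04   0.0851] [296.9819 254.8959]
side cap 183 [0.535  0.0359 0.0844] [0.5348 0.037  0.0843] [291.7486 234.2077]
side cap 214 [ 0.5384 -0.0241  0.0845] [ 0.5388 -0.0222  0.0838] [303.2196 254.4206]
side cap 240 [ 0.5422 -0.0836  0.0846] [ 0.5426 -0.0827  0.0837] [315.8792 276.2875]
purple 401 [ 0.3945 -0.2978  0.1194] [ 0.3939 -0.2977  0.0938] [0.5042 0.0183 0.986 ]
```

```bash
cat >> h.py <<'E'
from scipy.spatial.transform import Rotation as Ro
def go(x,y,z,yaw=None):
    o=robot.get_obs();R=Ro.from_euler("xyz",o["ee_rot"]);t=R.inv().apply(np.array([x,y,z])-o["tool_pos"])
    s="";
    if yaw is not None: s=" total turn units %.3f"%(-(yaw-o["ee_rot"][2])/(np.pi/2))
    print("t %.2f pos %s rot %s w %.4f F %s"%(o["time"],o["tool_pos"].round(4),o["ee_rot"].round(3),o["width"],o["wrist_force"].round(2)))
    print("shift mm(tool)",(t*1000).round(1),"total units",(t/.2).round(3),s)
E
python3 -c "
from h import *
go(.494,-.2925,.212)"
```

```text
t 0.10 pos [ 0.2063 -0.5093  0.2124] rot [-3.14  -0.     0.385] w 0.0940 F [ 0.03  0.27 -0.7 ]
shift mm(tool) [348.  -93.    0.7] total units [ 1.74  -0.465  0.003]
```

```bash
python3 -m crank '[[0.1,-0.0225,0,0],[0.22,-0.06,0,0],[0.22,-0.06,0,0],[0.22,-0.06,0,0],[0.22,-0.06,0,0],[0.22,-0.06,0,0],[0.22,-0.06,0,0],[0.22,-0.06,0,0],[0.1,-0.0225,0,0],[0,0,0,0]]' -1; python3 -c "
from h import *
go(.494,-.2925,.082)"
```

```text
time: 1.35
tool_pos: [0.4947, -0.2918, 0.2131]
ee_rot: [-3.141, 0.001, 0.387]
wrist_force: [0.2, -0.8, -0.3]
width: 0.0937
t 1.35 pos [ 0.4947 -0.2918  0.2131] rot [-3.141e+00  1.000e-03  3.870e-01] w 0.0937 F [ 0.19 -0.79 -0.31]
shift mm(tool) [ -0.8   0.4 131.1] total units [-0.004  0.002  0.656]
```

```bash
python3 -m crank '[[-0.004,0.002,0.056,0],[0,0,0.1,0],[0,0,0.1,0],[0,0,0.1,0],[0,0,0.1,0],[0,0,0.1,0],[0,0,0.06,0],[0,0,0.04,0],[0,0,0,0],[0,0,0,0]]' -1
python3 - <<'E'
from h import *
go(.494,-.2925,.082)
for n,b in(("top",(420,225,100,100)),("side",(270,310,140,140))):
    p,d=robot.snapshot(n);x,y,w,h=b;cv2.imwrite(f"pics/{n}1.png",cv2.resize(p[y:y+h,x:x+w,::-1],(500,500),interpolation=cv2.INTER_CUBIC))
a=cv2.imread("pics/top1.png");b=cv2.imread("pics/side1.png");cv2.imwrite("pics/both1.png",cv2.resize(np.hstack([a,b]),(800,400)))
E
```

```text
time: 2.6
tool_pos: [0.4939, -0.2941, 0.0831]
ee_rot: [3.14, -0.001, 0.385]
wrist_force: [-0.2, -0.1, -0.1]
width: 0.0941
t 2.60 pos [ 0.4939 -0.2941  0.0831] rot [ 3.14e+00 -1.00e-03  3.85e-01] w 0.0941 F [-0.21 -0.08 -0.06]
shift mm(tool) [ 0.7 -1.4  1.1] total units [ 0.003 -0.007  0.006]
```

View pics/both1.png

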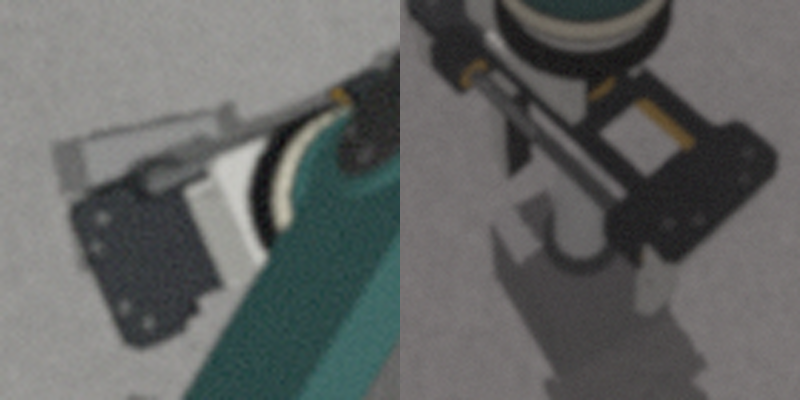

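The open fingers straddle the gauge, with the barrel at about (580,215) in the right panel between them. Closing.

```bash
python3 -m crank '[[0,0,0,0],[0,0,0,0],[0,0,0,0],[0,0,0,0],[0,0,0,0],[0,0,0,0],[0,0,0,0],[0,0,0,0],[0,0,0,0],[0,0,0,0]]' 1; python3 -c "
from h import *
for i in range(4):
  go(.494,-.2925,.212)"
```

```text
time: 3.95
tool_pos: [0.4934, -0.2934, 0.0823]
ee_rot: [-3.141, 0.0, 0.385]
wrist_force: [0.6, 1.9, 0.3]
width: 0.0278
t 3.95 pos [ 0.4934 -0.2934  0.0823] rot [-3.141  0.     0.385] w 0.0278 F [0.56 1.9  0.33]
shift mm(tool) [   0.9   -0.7 -129.7] total units [ 0.004 -0.004 -0.649] 
t 3.95 pos [ 0.4934 -0.2934  0.0823] rot [-3.141  0.     0.385] w 0.0278 F [0.56 1.9  0.33]
shift mm(tool) [   0.9   -0.7 -129.7] total units [ 0.004 -0.004 -0.649] 
t 3.95 pos [ 0.4934 -0.2934  0.0823] rot [-3.141  0.     0.385] w 0.0278 F [0.56 1.9  0.33]
shift mm(tool) [   0.9   -0.7 -129.7] total units [ 0.004 -0.004 -0.649] 
t 3.95 pos [ 0.4934 -0.2934  0.0823] rot [-3.141  0.     0.385] w 0.0278 F [0.56 1.9  0.33]
shift mm(tool) [   0.9   -0.7 -129.7] total units [ 0.004 -0.004 -0.649]
```

```bash
python3 -m crank '[[0,0,-0.03,0],[0,0,-0.06,0],[0,0,-0.1,0],[0,0,-0.12,0],[0,0,-0.12,0],[0,0,-0.12,0],[0,0,-0.07,0],[0,0,-0.03,0],[0,0,0,0],[0,0,0,0]]' 1; python3 -c "
from h import *
go(.542,-.082,.17)"
```

```text
time: 5.2
tool_pos: [0.4931, -0.2934, 0.211]
ee_rot: [-3.14, 0.001, 0.385]
wrist_force: [0.5, 0.0, -2.1]
width: 0.0275
t 5.20 pos [ 0.4931 -0.2934  0.211 ] rot [-3.14e+00  1.00e-03  3.85e-01] w 0.0275 F [ 0.5   0.03 -2.06]
shift mm(tool) [ 124.7 -177.5   41.2] total units [ 0.624 -0.887  0.206]
```

```bash
python3 -m crank '[[0.05,-0.07,0,0],[0.1,-0.14,0,0],[0.12,-0.171,0,0],[0.12,-0.171,0,0],[0.12,-0.171,0,0],[0.08,-0.114,0,0],[0.034,-0.05,0.04,0],[0,0,0.08,0],[0,0,0.06,0],[0,0,0.026,0]]' 1
python3 - <<'E'
from h import *
go(.542,-.082,.17)
p,d=robot.snapshot("side");np.save("pics/s2p.npy",p);np.save("pics/s2d.npy",d)
cv2.imwrite("pics/side2.png",cv2.resize(p[170:350,230:400,::-1],None,fx=3.3,fy=3.3,interpolation=cv2.INTER_CUBIC))
E
```

```text
time: 6.45
tool_pos: [0.5416, -0.0832, 0.169]
ee_rot: [-3.14, 0.003, 0.383]
wrist_force: [-0.6, 1.2, -2.8]
width: 0.0276
t 6.45 pos [ 0.5416 -0.0832  0.169 ] rot [-3.14e+00  3.00e-03  3.83e-01] w 0.0276 F [-0.61  1.24 -2.85]
shift mm(tool) [ 0.8 -0.9 -1. ] total units [ 0.004 -0.005 -0.005]
```

View pics/side2.png

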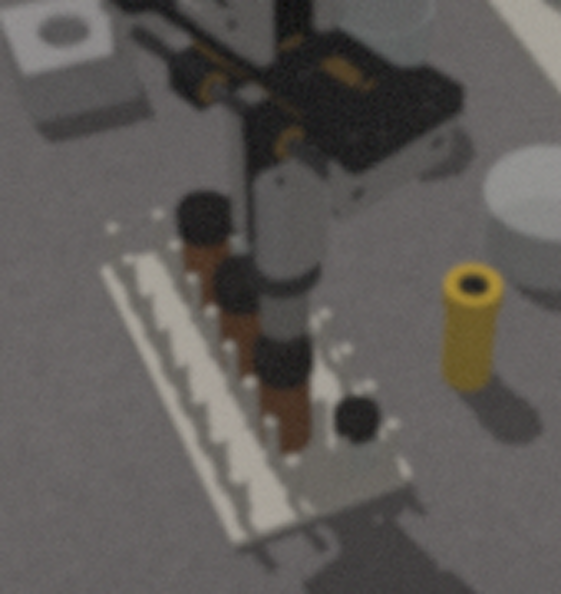

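Run:
```python
from h import *
from scipy.optimize import least_squares
d=np.load("pics/s2d.npy");P=cloud("side",d)
def fit(box,z0,z1,r):
    x,y,w,h=box;Q=P[y:y+h,x:x+w].reshape(-1,3);Q=Q[(Q[:,2]>z0)&(Q[:,2]<z1)&(abs(Q[:,0]-.54)<.03)&(abs(Q[:,1]+.083)<.03)]
    s=least_squares(lambda c:np.hypot(Q[:,0]-c[0],Q[:,1]-c[1])-r,[.54,-.08],loss="soft_l1",f_scale=.001);print(len(Q),s.x,np.sqrt(np.mean(s.fun**2)))
b=(290,190,50,115)
fit(b,.155,.165,.014);fit(b,.117,.138,.013);fit(b,.069,.080,.017);fit(b,.03,.06,.015)
```

```text
51 [ 0.54203375 -0.08243597] 0.0030436943872697454
116 [ 0.54338199 -0.08317803] 0.0007226393779589334
73 [ 0.54304199 -0.08089219] 0.0007141809975141987
296 [ 0.54319993 -0.08186288] 0.007898520255672224
```

```bash
cat > rd.py <<'E'
from h import *
import sys
F=[];Z=[];Pz=[]
for i in range(int(sys.argv[1])):
    robot.snapshot("side");o=robot.get_obs();F.append(o["wrist_force"]);Z.append(o["tool_pos"])
print("t",o["time"],"F",np.mean(F,0).round(2),"sd",np.std(F,0).round(2),"pos",np.mean(Z,0).round(4))
E
python3 rd.py 5
python3 -m crank '[[0.003,-0.007,0.015,0],[0,0,0.02,0],[0,0,0.02,0],[0,0,0.015,0],[0,0,0.01,0],[0,0,0.005,0],[0,0,0,0],[0,0,0,0],[0,0,0,0],[0,0,0,0]]' 1;python3 rd.py 5
```

```text
t 6.75 F [ 0.19 -0.13 -1.38] sd [0.34 0.4  0.39] pos [ 0.5425 -0.083   0.171 ]
time: 8.0
tool_pos: [0.5427, -0.0809, 0.1542]
ee_rot: [3.141, -0.0, 0.385]
wrist_force: [-0.2, 0.9, -0.7]
width: 0.0276
t 8.25 F [-0.4   0.02 -0.71] sd [0.46 0.6  0.44] pos [ 0.5426 -0.0809  0.1541]
```

```bash
python3 -m crank '[[0,0,0.005,0],[0,0,0.005,0],[0,0,0.005,0],[0,0,0,0],[0,0,0,0],[0,0,0,0],[0,0,0,0],[0,0,0,0],[0,0,0,0],[0,0,0,0]]' 1;python3 rd.py 6
```

```text
time: 9.5
tool_pos: [0.5426, -0.0808, 0.1511]
ee_rot: [3.142, 0.0, 0.385]
wrist_force: [-0.1, 0.2, 0.2]
width: 0.0275
t 9.8 F [-0.19  0.15  0.38] sd [0.55 0.57 0.42] pos [ 0.5426 -0.0808  0.1511]
```

```bash
python3 -m crank '[[0,0,0.005,0],[0,0,0.004,0],[0,0,0.002,0],[0,0,0,0],[0,0,0,0],[0,0,0,0],[0,0,0,0],[0,0,0,0],[0,0,0,0],[0,0,0,0]]' 1;python3 rd.py 5
```

```text
time: 11.05
tool_pos: [0.5426, -0.0808, 0.1489]
ee_rot: [3.142, -0.0, 0.385]
wrist_force: [-0.3, -0.2, 0.6]
width: 0.0275
t 11.3 F [-0.27  0.13  0.5 ] sd [0.3  0.35 0.36] pos [ 0.5426 -0.0808  0.1489]
```

```bash
python3 -m crank '[[0,0,0.0025,0],[0,0,0,0],[0,0,0,0],[0,0,0,0],[0,0,0,0],[0,0,0,0],[0,0,0,0],[0,0,0,0],[0,0,0,0],[0,0,0,0]]' 1;python3 rd.py 4
```

```text
time: 12.55
tool_pos: [0.5426, -0.0808, 0.1484]
ee_rot: [3.142, 0.0, 0.385]
wrist_force: [-0.3, 0.8, 1.8]
width: 0.0278
t 12.75 F [-0.76 -0.12  0.94] sd [0.42 0.41 0.33] pos [ 0.5426 -0.0808  0.1484]
```

```bash
python3 -m crank '[[0,0,0.0025,0],[0,0,0,0],[0,0,0,0],[0,0,0,0],[0,0,0,0],[0,0,0,0],[0,0,0,0],[0,0,0,0],[0,0,0,0],[0,0,0,0]]' 1;python3 rd.py 4
```

```text
time: 14.0
tool_pos: [0.5427, -0.0809, 0.1482]
ee_rot: [3.141, -0.0, 0.385]
wrist_force: [-1.8, 0.2, 5.5]
width: 0.0276
t 14.2 F [-1.26  0.2   4.96] sd [0.39 0.49 0.25] pos [ 0.5428 -0.0809  0.1482]
```

```bash
python3 -m crank '[[0,0,0.0015,0],[0,0,0,0],[0,0,0,0],[0,0,0,0],[0,0,0,0],[0,0,0,0],[0,0,0,0],[0,0,0,0],[0,0,0,0],[0,0,0,0]]' 1;python3 rd.py 2
python3 -m crank '[[0,0,-0.01,0],[0,0,-0.02,0],[0,0,-0.05,0],[0,0,-0.08,0],[0,0,-0.08,0],[0,0,-0.05,0],[0,0,-0.02,0],[0,0,0,0],[0,0,0,0],[0,0,0,0]]' 1
python3 - <<'E'
from h import *
go(.4934,-.2934,.21)
p,d=robot.snapshot("side")
cv2.imwrite("pics/side3.png",cv2.resize(p[150:350,200:400,::-1],None,fx=3,fy=3,interpolation=cv2.INTER_CUBIC))
E
```

```text
time: 15.45
tool_pos: [0.5428, -0.0809, 0.1482]
ee_rot: [3.141, -0.001, 0.385]
wrist_force: [-1.4, -0.2, 6.7]
width: 0.0277
t 15.55 F [-1.61  0.23  5.9 ] sd [0.37 0.19 0.05] pos [ 0.5428 -0.0809  0.1483]
time: 16.8
tool_pos: [0.5423, -0.0808, 0.2089]
ee_rot: [-3.141, 0.001, 0.385]
wrist_force: [-0.3, -0.1, -1.8]
width: 0.0273
t 16.80 pos [ 0.5423 -0.0808  0.2089] rot [-3.141e+00  1.000e-03  3.850e-01] w 0.0273 F [-0.32 -0.05 -1.75]
shift mm(tool) [-125.2  178.7   -1.1] total units [-0.626  0.894 -0.005]
```

View pics/side3.png

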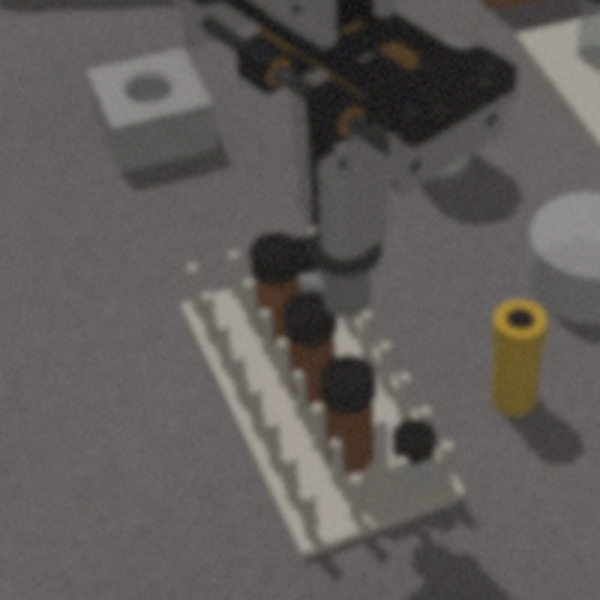

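Vial 3 (nearest the gauge holder) is the perished one. The pin force rose by only 0.36 N/mm, to about 2.4 N, before the foot hit the rim at z≈0.086. A sound one would have reached 6.7 N. The foot was held at about 7 N. The picture shows the gauge upright at (350,250) and all three vials still in place. Now I'll return the gauge.

```bash
python3 -m crank '[[-0.04,0.057,0,0],[-0.1,0.143,0,0],[-0.12,0.171,0,0],[-0.12,0.171,0,0],[-0.12,0.171,0,0],[-0.08,0.115,0,0],[-0.036,0.05,0,0],[-0.01,0.016,0,0],[0,0,0,0],[0,0,0,0]]' 1;python3 rd.py 4;python3 -c "
from h import *
go(.4934,-.2934,.0825)"
```

```text
time: 18.1
tool_pos: [0.494, -0.2926, 0.2097]
ee_rot: [-3.142, -0.0, 0.386]
wrist_force: [-0.0, -0.3, -1.4]
width: 0.0279
t 18.3 F [ 0.15 -0.4  -1.41] sd [0.41 0.15 0.21] pos [ 0.494  -0.2928  0.2097]
t 18.30 pos [ 0.4939 -0.293   0.2097] rot [ 3.141 -0.     0.386] w 0.0281 F [-0.02 -0.23 -1.31]
shift mm(tool) [ -0.7   0.2 127.2] total units [-0.003  0.001  0.636]
```

```bash
python3 -m crank '[[-0.003,0.001,0.04,0],[0,0,0.08,0],[0,0,0.1,0],[0,0,0.1,0],[0,0,0.06,0],[0,0,0.04,0],[0,0,0.04,0],[0,0,0.04,0],[0,0,0,0],[0,0,0,0]]' 1;python3 rd.py 3;python3 -c "
from h import *
go(.4934,-.2934,.0825)"
```

```text
time: 19.55
tool_pos: [0.4934, -0.2942, 0.11]
ee_rot: [3.141, -0.0, 0.385]
wrist_force: [-0.8, -0.1, -1.3]
width: 0.0277
t 19.7 F [ 0.01  0.16 -1.34] sd [0.32 0.75 0.39] pos [ 0.4935 -0.2942  0.1102]
t 19.70 pos [ 0.4935 -0.2942  0.1101] rot [ 3.141 -0.     0.385] w 0.0279 F [ 0.31  0.78 -1.74]
shift mm(tool) [ 0.2 -0.8 27.6] total units [ 0.001 -0.004  0.138]
```

In the hole with no side force. I'll lower it to the seat.

```bash
python3 -m crank '[[0,-0.002,0.02,0],[0,-0.002,0.04,0],[0,0,0.04,0],[0,0,0.02,0],[0,0,0.01,0],[0,0,0.004,0],[0,0,0,0],[0,0,0,0],[0,0,0,0],[0,0,0,0]]' 1;python3 rd.py 3
```

```text
time: 20.95
tool_pos: [0.493, -0.2933, 0.0829]
ee_rot: [3.141, -0.0, 0.385]
wrist_force: [0.6, -0.8, -1.4]
width: 0.0276
t 21.1 F [-0.13  0.02 -1.06] sd [0.64 0.59 0.49] pos [ 0.4929 -0.2933  0.0829]
```

```bash
python3 -m crank '[[0,0,0,0],[0,0,0,0],[0,0,0,0],[0,0,0,0],[0,0,0,0],[0,0,0,0],[0,0,0,0],[0,0,-0.04,0],[0,0,-0.1,0],[0,0,-0.15,0]]' -1
python3 -m crank '[[0,0,-0.15,0],[0,0,-0.15,0],[0,0,-0.05,0],[0,0,0,-0.05],[0,0,0,-0.1],[0,0,0,-0.11],[0,0,0,-0.11],[0,0,0,-0.11],[0,0,0,-0.11],[0,0,0,-0.11]]' -1
python3 - <<'E'
from h import *
go(.5425,-.0815,.21,np.pi/2+.062)
p,d=robot.snapshot("side");P=cloud("side",d)
cv2.imwrite("pics/side4.png",p[:,:,::-1])
Q=P[350:450,290:390].reshape(-1,3);m=(Q[:,2]>.115)&(Q[:,2]<.126);print(m.sum(),np.median(Q[m],0))
S=P[215:315,255:355];m=((S[...,2]>.079)&(S[...,2]<.092)).astype(np.uint8);k,l,st,c=cv2.connectedComponentsWithStats(m)
for i in range(1,k):
    if st[i][4]>30: print("cap",S[l==i].mean(0))
E
```

```text
time: 22.35
tool_pos: [0.4924, -0.2929, 0.1409]
ee_rot: [-3.14, 0.001, 0.385]
wrist_force: [0.2, 0.1, 0.1]
width: 0.0938
time: 23.6
tool_pos: [0.4925, -0.293, 0.2097]
ee_rot: [-3.14, -0.001, 1.49]
wrist_force: [-0.4, 1.0, -0.4]
width: 0.0941
t 23.60 pos [ 0.4925 -0.293   0.2097] rot [-3.14e+00 -1.00e-03  1.49e+00] w 0.0941 F [-0.4   0.97 -0.42]
shift mm(tool) [ 2.148e+02  3.270e+01 -1.000e-01] total units [ 1.074e+00  1.640e-01 -1.000e-03]  total turn units -0.091
294 [ 0.49389081 -0.29554844  0.11934219]
cap [0.52604127 0.03661346 0.08443467]
```

View pics/side4.png

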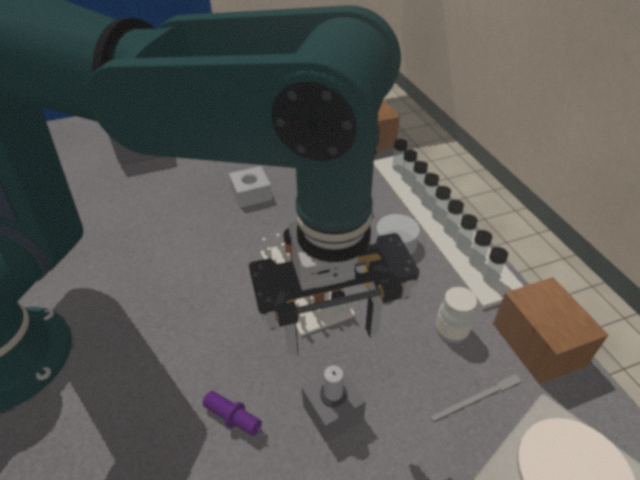

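The gauge hangs upright in the holder at (333,385). The purple look-alike now lies on its side at (232,412). I had not noticed that earlier, so I'll check whether it is still moving. I'll continue to vial 3 for now.

```bash
python3 -m crank '[[0.06,0.009,0,0],[0.14,0.021,0,0],[0.19,0.029,0,0],[0.19,0.029,0,0],[0.19,0.029,0,0],[0.17,0.026,0,0],[0.1,0.015,0,0],[0.034,0.006,0,0],[0,0,0,-0.05],[0,0,0,-0.041]]' -1
python3 - <<'E'
from h import *
go(.5427,-.0815,.066,1.633)
p,d=robot.snapshot("side");cv2.imwrite("pics/side5.png",p[:,:,::-1])
m=(p[...,0].astype(int)>p[...,1]+25)&(p[...,2].astype(int)>p[...,1]+25);v,u=np.nonzero(m);print("purple",u.mean(),v.mean(),len(u))
p=cv2.imread("pics/side4.png")[...,::-1].astype(int);m=(p[...,0]>p[...,1]+25)&(p[...,2]>p[...,1]+25);v,u=np.nonzero(m);print("purple before",u.mean(),v.mean(),len(u))
E
```

```text
time: 24.9
tool_pos: [0.544, -0.0828, 0.2106]
ee_rot: [-3.141, 0.001, 1.628]
wrist_force: [0.5, 0.7, -0.6]
width: 0.0938
t 24.90 pos [ 0.544  -0.0828  0.2106] rot [-3.141e+00  1.000e-03  1.628e+00] w 0.0938 F [ 0.55  0.73 -0.65]
shift mm(tool) [  1.5  -1.2 144.6] total units [ 0.007 -0.006  0.723]  total turn units -0.003
purple 221.04798464491364 404.8809980806142 521
purple before 230.55679513184583 411.3803245436105 986
```

View pics/side5.png

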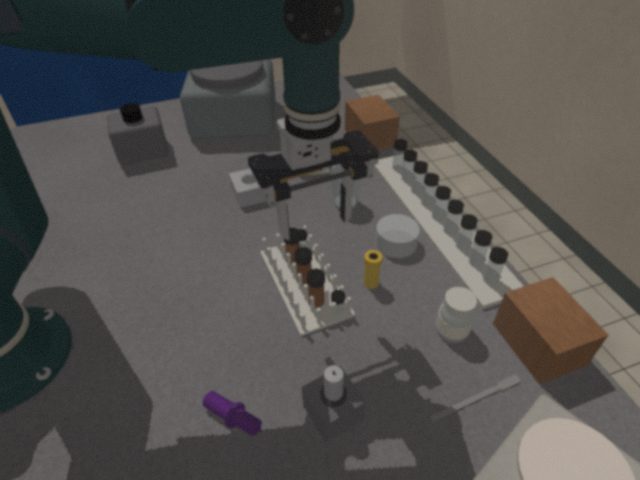

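The purple piece is at rest, in the same pixels as before. I'll leave it alone. The fingers are above vial 3 at (316,285), so I'll go down over its cap.

```bash
python3 -m crank '[[0.007,-0.006,0.06,0],[0,0,0.12,0],[0,0,0.13,0],[0,0,0.13,0],[0,0,0.11,0],[0,0,0.08,0],[0,0,0.06,0],[0,0,0.03,0],[0,0,0,0],[0,0,0,0]]' -1
python3 - <<'E'
from h import *
go(.5427,-.0815,.066,1.633)
p,d=robot.snapshot("side");cv2.imwrite("pics/side6.png",cv2.resize(p[150:350,220:420,::-1],None,fx=3,fy=3,interpolation=cv2.INTER_CUBIC))
E
```

```text
time: 26.2
tool_pos: [0.5435, -0.0809, 0.0676]
ee_rot: [3.14, 0.001, 1.627]
wrist_force: [1.4, 0.2, 0.0]
width: 0.0943
t 26.20 pos [ 0.5435 -0.0809  0.0676] rot [3.140e+00 1.000e-03 1.627e+00] w 0.0943 F [1.39 0.19 0.  ]
shift mm(tool) [-0.6 -0.8  1.6] total units [-0.003 -0.004  0.008]  total turn units -0.004
```

View pics/side6.png

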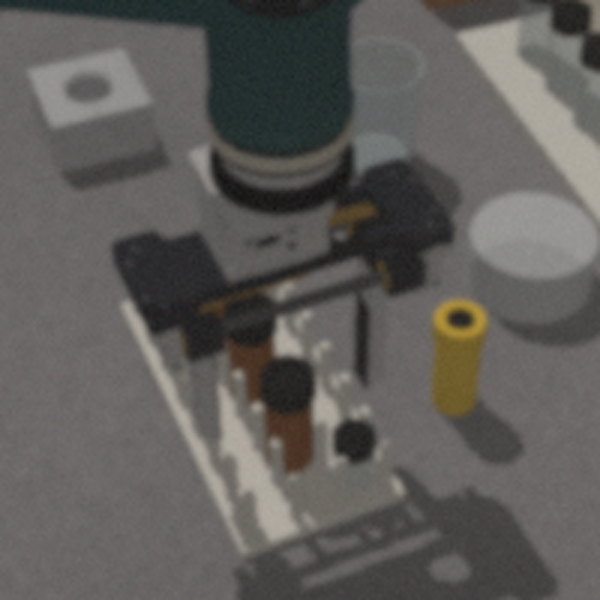

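The fingers at (205,390) and (362,340) straddle the front vial's cap at (287,383). Closing.

```bash
python3 -m crank '[[-0.003,-0.004,0.006,0],[0,0,0,0],[0,0,0,0],[0,0,0,0],[0,0,0,0],[0,0,0,0],[0,0,0,0],[0,0,0,0],[0,0,0,0],[0,0,0,0]]' 1; python3 rd.py 2
python3 -m crank '[[0,0,-0.02,0],[0,0,-0.04,0],[0,0,-0.08,0],[0,0,-0.1,0],[0,0,-0.1,0],[0,0,-0.1,0],[0,0,-0.07,0],[0,0,-0.03,0],[0,0,0,0],[0,0,0,0]]' 1
python3 - <<'E'
from h import *
go(.5095,.2933,.174)
p,d=robot.snapshot("side");cv2.imwrite("pics/side7.png",cv2.resize(p[130:350,200:420,::-1],None,fx=2.7,fy=2.7,interpolation=cv2.INTER_CUBIC))
E
```

```text
time: 27.5
tool_pos: [0.5421, -0.0814, 0.0656]
ee_rot: [3.142, 0.0, 1.627]
wrist_force: [-0.3, 0.6, 0.2]
width: 0.0324
t 27.6 F [0.02 0.56 0.37] sd [0.36 0.24 0.34] pos [ 0.5421 -0.0814  0.0656]
time: 28.85
tool_pos: [0.5416, -0.0812, 0.1726]
ee_rot: [-3.14, -0.0, 1.627]
wrist_force: [0.2, -0.4, -1.5]
width: 0.0327
t 28.85 pos [ 0.5416 -0.0812  0.1726] rot [-3.14  -0.     1.627] w 0.0327 F [ 0.22 -0.38 -1.45]
shift mm(tool) [375.8 -10.9  -1.2] total units [ 1.879 -0.054 -0.006]
```

View pics/side7.png

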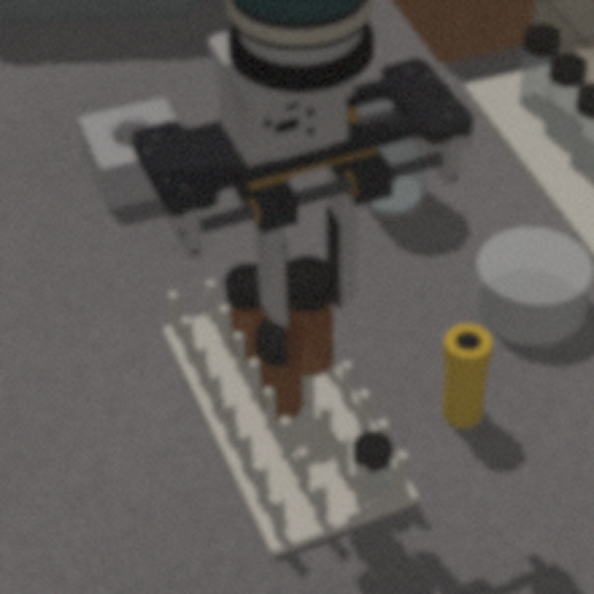

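```bash
python3 -m crank '[[0.05,-0.002,0,0],[0.15,-0.004,0,0],[0.25,-0.007,0,0],[0.25,-0.007,0,0],[0.25,-0.007,0,0],[0.25,-0.007,0,0],[0.25,-0.007,0,0],[0.25,-0.007,0,0],[0.13,-0.004,0,0],[0.045,-0.002,0,0]]' 1
python3 - <<'E'
from h import *
go(.5092,.2929,.15)
E
```

```text
time: 30.15
tool_pos: [0.5091, 0.2942, 0.1729]
ee_rot: [-3.14, 0.0, 1.63]
wrist_force: [0.1, 0.2, -0.9]
width: 0.0321
t 30.15 pos [0.5091 0.2942 0.1729] rot [-3.14  0.    1.63] w 0.0321 F [ 0.1   0.16 -0.9 ]
shift mm(tool) [-1.3  0.  22.9] total units [-0.006  0.     0.115]
```

```bash
python3 -m crank '[[-0.006,0,0.04,0],[0,0,0.07,0],[0,0,0.08,0],[0,0,0.06,0],[0,0,0.03,0],[0,0,0.02,0],[0,0,0,0],[0,0,0,0],[0,0,0,0],[0,0,0,0]]' 1
python3 - <<'E'
from h import *
from scipy.optimize import least_squares
go(.5092,.2929,.0676)
a,da=robot.snapshot("top");b,db=robot.snapshot("side")
A=cv2.resize(a[220:320,120:240,::-1],(480,400),interpolation=cv2.INTER_CUBIC);B=cv2.resize(b[120:220,180:300,::-1],(480,400),interpolation=cv2.INTER_CUBIC)
cv2.imwrite("pics/both8.png",cv2.resize(np.hstack([A,B]),(800,333)))
P=cloud("side",db)
for z0,z1 in((.062,.085),(.085,.095)):
    Q=P[110:220,180:310].reshape(-1,3);Q=Q[(Q[:,2]>z0)&(Q[:,2]<z1)&(abs(Q[:,0]-.51)<.022)&(abs(Q[:,1]-.29)<.022)]
    s=least_squares(lambda c:np.hypot(Q[:,0]-c[0],Q[:,1]-c[1])-.015,[.51,.29],loss="soft_l1",f_scale=.001);print(len(Q),s.x,np.sqrt(np.mean(s.fun**2)))
Q=P[110:220,180:310].reshape(-1,3);q=Q[(Q[:,2]>.042)&(Q[:,2]<.048)];print(len(q),cv2.minAreaRect((q[:,:2]*1000).astype(np.float32)))
E
```

```text
time: 31.4
tool_pos: [0.5103, 0.2913, 0.1139]
ee_rot: [3.141, -0.0, 1.627]
wrist_force: [-0.4, -0.1, -1.2]
width: 0.0323
t 31.40 pos [0.5103 0.2913 0.1139] rot [ 3.141 -0.     1.627] w 0.0323 F [-0.38 -0.09 -1.23]
shift mm(tool) [ 1.7 -1.1 46.3] total units [ 0.008 -0.005  0.231] 
105 [0.51073428 0.29137096] 0.001441238867338875
44 [0.51066778 0.29127267] 0.0016286280399522303
619 ((473.67633056640625, 413.4295654296875), (312.8480529785156, 238.64056396484375), 72.6325912475586)
```

View pics/both8.png

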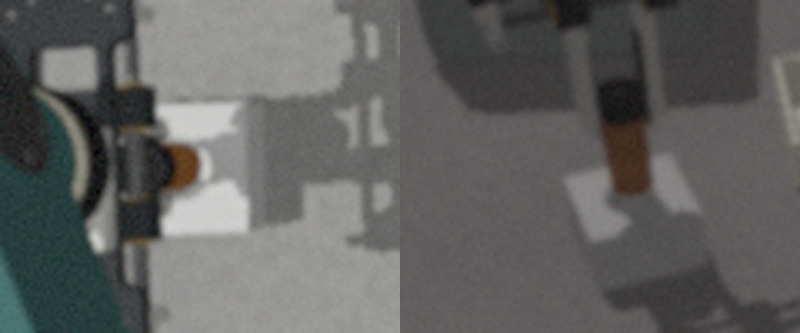

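The amber glass is centred over the block, at (180,167) in the top crop and (630,185) in the side crop. The side fit gives vial (0.5107, 0.2914) against block (0.5096, 0.2918). I'll lower with a 1 mm correction.

```bash
python3 -m crank '[[0.002,-0.005,0.01,0],[0,0,0.02,0],[0,0,0.02,0],[0,0,0.02,0],[0,0,0.02,0],[0,0,0.01,0],[0,0,0,0],[0,0,0,0],[0,0,0,0],[0,0,0,0]]' 1;python3 rd.py 3
```

```text
time: 32.75
tool_pos: [0.5093, 0.2916, 0.0937]
ee_rot: [3.141, -0.0, 1.627]
wrist_force: [-0.2, -0.2, -0.1]
width: 0.0323
t 32.9 F [ 0.4  -0.4  -0.47] sd [0.51 0.38 0.17] pos [0.5092 0.2916 0.0936]
```

```bash
python3 -m crank '[[0,0,0.015,0],[0,0,0.02,0],[0,0,0.02,0],[0,0,0.02,0],[0,0,0.02,0],[0,0,0.015,0],[0,0,0.01,0],[0,0,0,0],[0,0,0,0],[0,0,0,0]]' 1;python3 rd.py 3
```

```text
time: 34.15
tool_pos: [0.5093, 0.2916, 0.0697]
ee_rot: [3.141, -0.0, 1.627]
wrist_force: [0.4, -0.1, -0.5]
width: 0.0323
t 34.3 F [-0.53  0.24 -0.32] sd [0.41 0.35 0.29] pos [0.5093 0.2916 0.0697]
```

```bash
python3 -m crank '[[0,0,0.004,0],[0,0,0.004,0],[0,0,0.002,0],[0,0,0,0],[0,0,0,0],[0,0,0,0],[0,0,0,0],[0,0,0,0],[0,0,0,0],[0,0,0,0]]' 1;python3 rd.py 3
```

```text
time: 35.55
tool_pos: [0.5091, 0.2916, 0.0676]
ee_rot: [-3.142, 0.0, 1.627]
wrist_force: [-0.4, -0.1, 0.9]
width: 0.0322
t 35.7 F [-0.43 -0.31 -0.2 ] sd [0.47 0.74 0.42] pos [0.5092 0.2916 0.0676]
```

On the floor. Now I'll release, lift and look.

```bash
python3 -m crank '[[0,0,0,0],[0,0,0,0],[0,0,0,0],[0,0,0,0],[0,0,0,0],[0,0,0,0],[0,0,-0.03,0],[0,0,-0.08,0],[0,0,-0.12,0],[0,0,-0.15,0]]' -1
python3 -m crank '[[0,0,-0.15,0],[0,0,-0.1,0],[0,-0.1,0,0],[0,-0.2,0,0],[0,-0.25,0,0],[0,-0.2,0,0],[0,-0.1,0,0],[0,0,0,0],[0,0,0,0],[0,0,0,0]]' -1
python3 - <<'E'
from h import *
go(.5092,.2929,.0676)
for n in("top","side"):
    p,d=robot.snapshot(n);cv2.imwrite(f"pics/{n}9.png",p[:,:,::-1]);P=cloud(n,d)
    def loc(x,y,z0,z1,r):
        m=(abs(P[...,0]-x)<r)&(abs(P[...,1]-y)<r)&(P[...,2]>z0)&(P[...,2]<z1);q=P[m];return len(q),q.mean(0).round(4) if len(q) else None
    print(n,"blockvial",loc(.509,.293,.078,.096,.025),"v1",loc(.535,.038,.079,.092,.025),"v2",loc(.5387,-.021,.079,.092,.025),"v3?",loc(.5425,-.081,.06,.1,.025),"gauge",loc(.494,-.292,.114,.126,.025))
E
```

```text
time: 36.95
tool_pos: [0.5091, 0.2915, 0.1451]
ee_rot: [3.141, 0.0, 1.627]
wrist_force: [0.3, -0.1, 1.0]
width: 0.0935
time: 38.2
tool_pos: [0.3405, 0.2819, 0.1933]
ee_rot: [-3.141, 0.0, 1.626]
wrist_force: [-0.3, -0.4, 0.5]
width: 0.0943
t 38.20 pos [0.3405 0.2819 0.1933] rot [-3.141  0.     1.626] w 0.0943 F [-0.25 -0.37  0.49]
shift mm(tool) [  1.7 169.1 125.7] total units [0.008 0.846 0.628] 
top blockvial (241, array([0.5095, 0.2917, 0.0871])) v1 (220, array([0.5349, 0.04  , 0.0859])) v2 (222, array([ 0.5387, -0.0197,  0.0857])) v3? (0, None) gauge (173, array([ 0.4941, -0.2909,  0.1201]))
side blockvial (143, array([0.5092, 0.2865, 0.0856])) v1 (190, array([0.535 , 0.0353, 0.0844])) v2 (212, array([ 0.5384, -0.0239,  0.0844])) v3? (0, None) gauge (294, array([ 0.4938, -0.2954,  0.1192]))
```

View pics/side9.png

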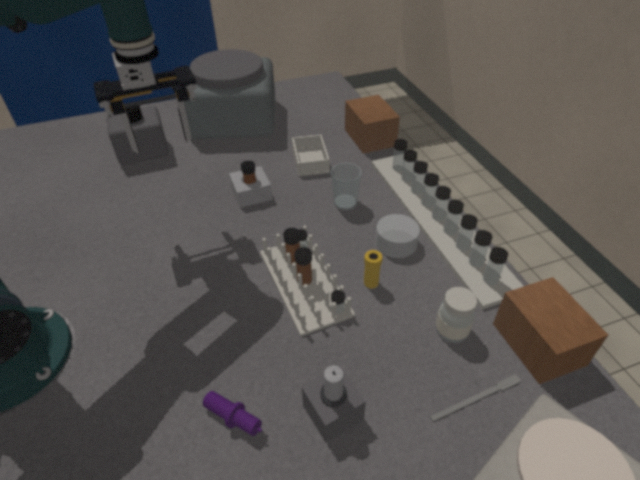

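View pics/top9.png

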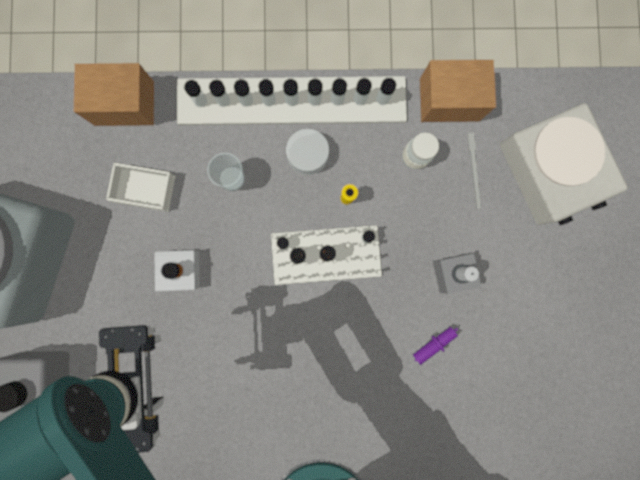

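The views show the perished vial upright in the block at top (172,270), with its cap at z≈0.087 (home would be 0.088). The two sound vials and the gauge are in place and the gripper is clear. Handing in.

```bash
python3 -c "
from bench import robot
print(robot.close_job(), robot.get_obs()['time'])"
```

```text
the job is handed in; nothing more can be done
the job is handed in; nothing more can be done
```

I found the perished vial, held the gauge firmly down on it, hung the gauge back and stood that vial in the reject block. I handed in at about 38 s. The hand-in reports no verdict, so success rests on my own last checks.

- **Finding it:** it is the vial nearest the gauge holder. The pin force rose by about 0.36 N/mm to only about 2.4 N before the foot met the rim; a sound septum would have given 6.7 N. I did not press the other two vials, because this reading was clear on its own.
- **Foot held down:** I held the foot on the cap for over a second at about 6–7 N, well under the 20 N limit.
- **Vial in the block:** its cap top is at z ≈ 0.087 m against 0.088 m for fully home. The cap centre is within about 2 mm of the block centre in the top view; the side view reads about 5 mm off in y. I judged that to be the side camera's bias, because it reads the untouched vials 4–5 mm off the top view in y as well.
- **Gauge and sound vials:** the gauge hangs upright with its top at z ≈ 0.120 m, and the other two vials are within about 1 mm of where they started.

**Not as it should be:** the purple look-alike gauge stood at the start and now lies on its side on the table. I first noticed it after re-hanging the gauge; an earlier crop suggests it was already down by my first descent. I saw no contact force and could not tell whether the arm or its own unsteady stance caused it. It is at rest and not on the bystander list, so I left it.

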